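Open the chopstick box for service

ROBOT

A 6-joint arm with a two-finger parallel gripper is mounted at the origin on the work surface. World frame = base frame: x ahead of the robot, y to its left, z up, the work surface at z = 0. Lengths are in mm, angles in rad, forces in N, time in s.
With the tool pointing down it reaches from about 350 to 775 mm from the base axis. Payload 7.3 kg.
Tool frame: the origin (TCP) lies on the centre line of the jaws, within the pads' length; the fingertips stand 22 mm ahead of it and the grasp point (between the pads) lies 3 mm ahead of it; z points along the fingers, y is the direction in which the jaws open and shut (so a half turn about z gives the same grasp; the last joint's range is limited). The gripper opens to 92 mm and grips with 3 to 60 N. Pads are 19 mm wide; open, the fingers measure 130 mm over their backs; the gripper's body (75 mm by 190 mm) begins 47 mm behind the grasp point.
Start: joints at [-0.146, 0.342, 1.524, -0, 1.275, -0.146], TCP at [525.017, 0.02, 248.741] pointing down, gripper open.
Joint ranges: [-2.53, 2.53], [-0.77, 2.02], [0.04, 2.7], [-1, 4.14], [0.28, 2.66], [-3.11, 3.11]. Speed limits (rad/s): [2.57, 2.57, 3.14, 3.14, 3.14, 3.14].

INTERFACE

Orientations are given as [roll, pitch, yaw] about the fixed x, y, z axes, in that order (R = Rz(yaw) Ry(pitch) Rx(roll)).
In Python, from plant import get_obs, capture, close_job gives the robot as it stands.
- The arm moves only by the tool carry_out, never from a script. Its arguments are lists of equal length, an entry for each row: "xyz": the shift along the tool's x, y, z scaled (see below), a list of three; "dr": the turn, a rotation vector about the tool's x, y, z scaled (see below), a list of three. A call has 1 to 8 rows; each row shifts and turns the commanded pose from where the row before left it, along the tool's axes as they then stand; what a row does not reach is not made up. The controller multiplies each number of a shift by 0.06 m and each number of a turn by 8 degrees. A row lasts 1/8 s, in which the tool goes at most 62.5 mm and 10.7 degrees, less where a joint would pass 70% of its speed; a pose out of reach is approached as far as the arm can. A call with a number of a shift or a turn outside -1 to 1 is refused whole. A call with a gripper value outside its range is refused whole. "gripper" is the gripper's target within -1 to 1 (fully open at 1, half-way at 0, shut at -1), set as the call begins (left out, the last holds). The fingers move at their own pace and stop on an object; the grip force is fixed at half the most. Time passes only in rows, so rows that do not move let the fingers close. It gives the time, the measured TCP pose, the force and the opening at its end, in the units of the state.
- get_obs(): the state, without advancing time (a new reading comes with each control period).
- capture(name): name is "scene" or "side" or "wrist"; returns a dict with "image" (480x640x3 uint8, blue, green, red), "fx", "fy", "cx", "cy" (pixels), "D" ([k1, k2, p1, p2, k3] as OpenCV has them; the pictures are not rectified), "pose" (4x4, takes a point from camera to world coordinates). Camera axes: x right, y up, looking along -z (the intrinsics and any distortion apply to the point x, -y, -z); pixel columns grow to the right and rows downward; lengths in mm; the calibration is good to about 2 mm. A picture is of the moment at which its call begins. There is no depth.
- close_job(): hands the job in, once; it reports no verdict.
The state is a dict: "time": time; "joint_positions": joint angles; "dq": joint speeds; "tau": joint torques, N m; "tool_pos": TCP position; "tcp_rot": TCP orientation; "contact_force": force on the tool from outside, world axes, zero at the start; "moment": the same for the moment, N m; "grip_width": finger opening in mm.
Only numpy, scipy, OpenCV 4.12 (cv2) and the standard library are available. Lean on these libraries where they do the work, as an engineer would, in place of code of your own. Each camera call takes 0.05 s, during which the arm holds its last target.

TASK

Open the wider of the two hinged bamboo boxes for service. First slide the small lidded pot that stands in its way sideways along the counter, to either side, until no part of it is in front of the box; then, with the fingertips under the lid's front edge, flip the lid up and over past upright so that it stays open by itself. Do not pick up or tip the pot, leave the narrow box shut, and do not shift the other things on the counter.

Things in the scene. Friction and masses are not known exactly. Their poses are not given: they have to be found in the camera images.
- wide_box: the bamboo chopstick box to open, fixed to the counter: 150 mm wide (its y), 110 mm deep (its x), walls 66 mm high and 8 mm thick. Origin: centre of its underside; its x axis points from its front (robot side) to its hinged back, z up. The front wall is cut away in the middle: an 80 mm wide hand cut-out from 22 mm above the counter up to the rim, so a fingertip fits under the lid there. Inside lie chopsticks, under 15 mm high.
- wide_box_lid (a joint): lid angle of the wide box, rad: 0 shut, grows as the front edge rises, 1.95 fully open against its stop. It swings freely and weighs about 0.16 kg: falls shut below about 1.5, stays open by its weight above about 1.6.
- wide_box_lid_edge (a point): middle of the lid's front edge, on its underside: 130 mm from the hinge line. Moves with the lid. Shut, it is 66.5 mm above the counter and overhangs the box's front wall by 20 mm. The lid is a flat bamboo board 130 mm by 156 mm wide, 8 mm thick, without a knob.
- wide_box_lid_hinge (a point): middle of the lid's hinge line, at the back upper rim of the wide box, 66.5 mm above the counter; the hinge line runs along the box's y.
- pot: small round steel pot with its lid on and a black knob, one rigid loose piece about 0.35 kg: 80 mm diameter, 60 mm high, 76 mm to the top of the 24 mm wide knob. Stands about 145 mm in front of the wide box's centre. Origin: centre of its underside.
- narrow_box: the other bamboo box, 95 mm wide, otherwise of the same depth, height and make, fixed, beside the wide one on its left or right; it must stay shut. Origin: centre of its underside, axes as for the wide box.
- narrow_box_lid (a joint): lid angle of the narrow box, rad, 0 shut.
- tumbler: plain steel tumbler, 54 mm across, 85 mm tall, standing between the two bamboo boxes; bystander. Origin: centre of its underside.
- sauce: amber glass bottle with a black cap, 60 mm across, 170 mm tall, at the back between the boxes; bystander. Origin: centre of its underside.
- spoon: wooden spoon 170 mm long lying crosswise at the back, left of the bottle; bystander. Origin under its middle.
- bowl: white ceramic bowl 110 mm across, 50 mm tall, out to the left; bystander. Origin: centre of its underside.
- jar: glass jar with a steel cap, 70 mm across, 90 mm tall, out to the right; bystander. Origin: centre of its underside.
Mind the look-alikes: they are no part of the job. What is shaped like the narrow_box but red is not meant. What is shaped like the wide_box but orange is not meant.

How it is judged (in metres and radians):
On the way, in this order (a step that is already met when the one before it is completed fails the run):
1. the pot has been slid to one side, clear of the front of the wide box, while the lid is still shut ((y of pot in the frame of wide_box above 0.112 m or y of pot in the frame of wide_box below -0.112 m) and linear speed of pot below 0.03 m/s and value of joint wide_box_lid below 0.1 rad), for 0.1 s.
2. the lid of the wide box is flipped over past upright (value of joint wide_box_lid above 1.7 rad), for 0.2 s.
At the end, for the whole second after the job is handed in: The wide box's lid lies open past upright (over 1.75 rad) and stays so by itself; the pot stands upright and at rest on the counter, its centre at least 112 mm to the left or right of the box's middle line; the narrow box is shut (value of joint wide_box_lid above 1.75 rad and (y of pot in the frame of wide_box above 0.112 m or y of pot in the frame of wide_box below -0.112 m) and linear speed of pot below 0.02 m/s and angle between pot's own z axis and vertical below 0.1 rad and height (world z) of pot between -0.008 and 0.008 m and value of joint narrow_box_lid below 0.05 rad); the robot touches nothing.
It fails at once if the pot is lifted off the counter (height (world z) of pot above 0.015 m).
It fails at once if the pot is tipped (over 0.35 rad) (angle between pot's own z axis and vertical above 0.35 rad).
It fails at once if the narrow box's lid is opened (value of joint narrow_box_lid above 0.15 rad).
It fails at once if another thing on the counter is shifted by more than 30 mm (distance of any of tumbler, sauce, spoon, bowl, jar from where it was at the start of the episode above 0.03 m).
It also fails if it takes over 51 s, if anything falls off the work surface, if the arm or the gripper's body presses on something with over 40 N, if the wrist force passes 120 N, or if a joint passes its speed limit or range.

## Working session

There is one attempt and no reset: what is moved stays moved. The work goes in short steps, Python scripts to look and compute and a tool call to move; the robot and the scene stay as the last step left them, time stands still between calls to the robot, and variables do not carry over. Pictures are saved under pics/ and viewed, and the job is handed in when it is done.

Besides the shell and the picture viewer there is one more tool, called after ">>>" by a JSON object that holds its "api" and its "payload". carry_out: Moves the arm, as the interface text tells. Shifts and turns lie within -1 to 1; 1 stands for 0.06 m of shift or 8 degrees of turn. Its arguments: {"type":"object","properties":{"xyz":{"type":"array"},"dr":{"type":"array"},"gripper":{"type":"number"}},"required":["xyz","dr"]}

```bash
mkdir -p pics; ls; cat > h.py <<'E'
import numpy as np, cv2, json
from plant import get_obs, capture
def snap(n,f):
    c=capture(n); cv2.imwrite('pics/'+f+'.png',c['image']); np.savez('pics/'+f+'.npz',**{k:np.array(v) for k,v in c.items()}); return c
def load(f): return dict(np.load('pics/'+f+'.npz'))
def ray(c,u,v):
    K=np.array([[c['fx'],0,c['cx']],[0,c['fy'],c['cy']],[0,0,1]],float)
    p=cv2.undistortPoints(np.array([[[u,v]]],float),K,np.array(c['D'],float))[0,0]
    d=np.array([p[0],-p[1],-1.]); P=np.array(c['pose']); return P[:3,3],P[:3,:3]@d
def onz(c,u,v,z):
    o,d=ray(c,u,v); return o+d*(z-o[2])/d[2]
def proj(c,X):
    K=np.array([[c['fx'],0,c['cx']],[0,c['fy'],c['cy']],[0,0,1]],float)
    P=np.array(c['pose']); q=P[:3,:3].T@(np.array(X,float)-P[:3,3])
    return cv2.projectPoints(np.array([[q[0],-q[1],-q[2]]]),np.zeros(3),np.zeros(3),K,np.array(c['D'],float))[0].ravel()
E
python3 - <<'E'
from h import *
for n in ('scene','side','wrist'): c=snap(n,n+'0'); print(n,np.round(c['pose'],2).tolist(),c['fx'])
o=get_obs(); print({k:np.round(v,3).tolist() for k,v in o.items()})
E
```

```text
pics
scene [[-0.85, -0.33, 0.41, 898.25], [0.52, -0.52, 0.67, 632.32], [-0.01, 0.79, 0.62, 647.0], [0.0, 0.0, 0.0, 1.0]] 463.22440315137266
side [[0.79, 0.37, -0.48, -2.21], [-0.61, 0.5, -0.61, -648.55], [0.01, 0.78, 0.63, 733.94], [0.0, 0.0, 0.0, 1.0]] 503.43294550468164
wrist [[1.0, -0.0, 0.0, 525.35], [0.0, 0.96, 0.28, 75.84], [-0.0, -0.28, 0.96, 384.67], [0.0, 0.0, 0.0, 1.0]] 370.9669760440861
{'time': 0.15, 'joint_positions': [-0.146, 0.343, 1.525, -0.0, 1.275, -0.146], 'dq': [-0.0, -0.002, -0.003, 0.002, -0.0, -0.001], 'tau': [0.001, -43.147, -24.435, 0.072, 0.054, -0.0], 'tool_pos': [524.718, 0.057, 248.187], 'tcp_rot': [-3.14, -0.0, 1.571], 'contact_force': [-0.226, 0.975, 0.187], 'moment': [0.013, 0.021, -0.009], 'grip_width': 91.892}
```

View pics/scene0.png

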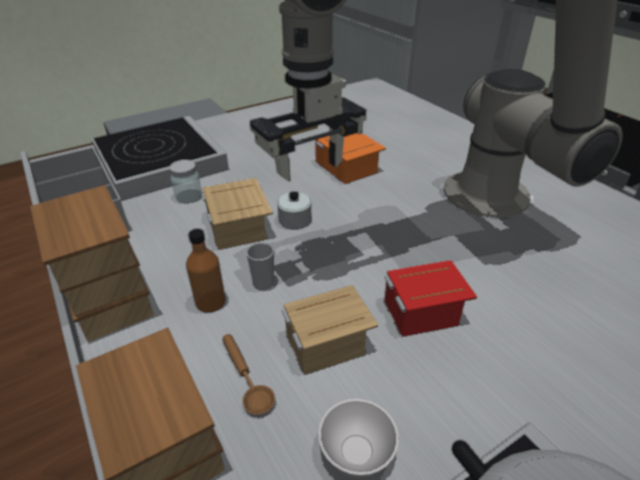

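View pics/side0.png

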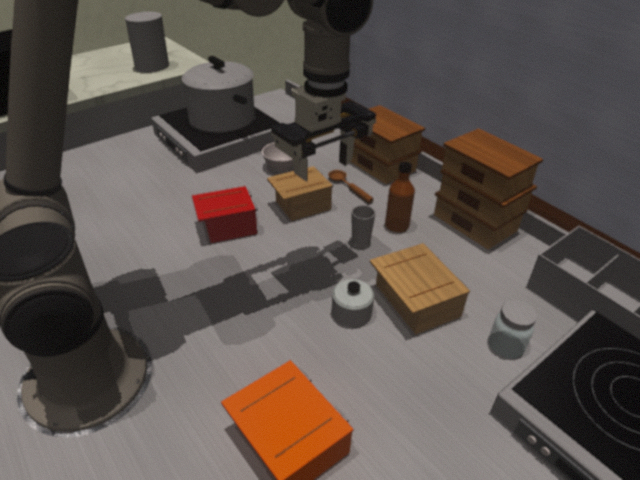

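View pics/wrist0.png

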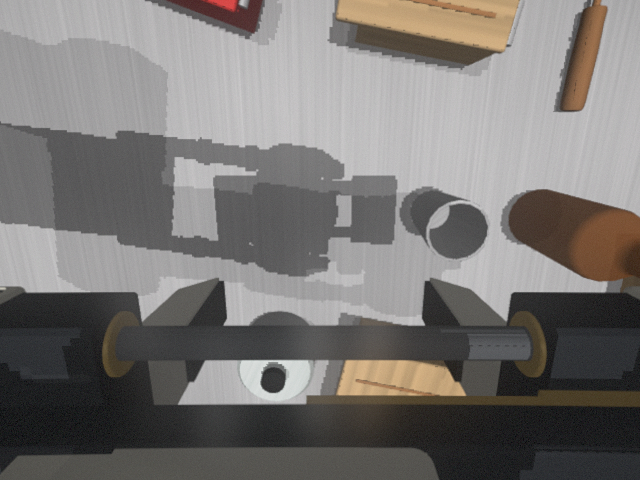

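Candidates: bamboo box at side (420,285) / scene (237,212), with the pot in front of it; bamboo box at side (300,193) / scene (330,325); red box at side (225,213); orange box at side (288,420). The first bamboo box looks wider and has the pot in front. I'll confirm with enlarged crops.

```bash
python3 - <<'E'
from h import *
a=load('side0')['image'][225:345,310:480]; b=load('scene0')['image'][165:255,190:325]
a=cv2.resize(a,(800,565),interpolation=cv2.INTER_CUBIC); cv2.imwrite('pics/cs.png',a)
b=cv2.resize(b,(800,533),interpolation=cv2.INTER_CUBIC); cv2.imwrite('pics/cc.png',b)
E
```

```text
(no output)
```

View pics/cs.png

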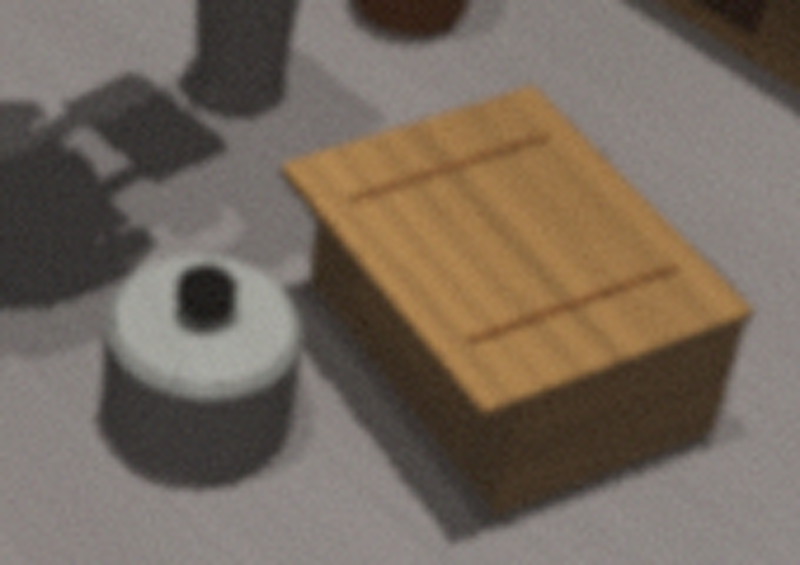

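View pics/cc.png

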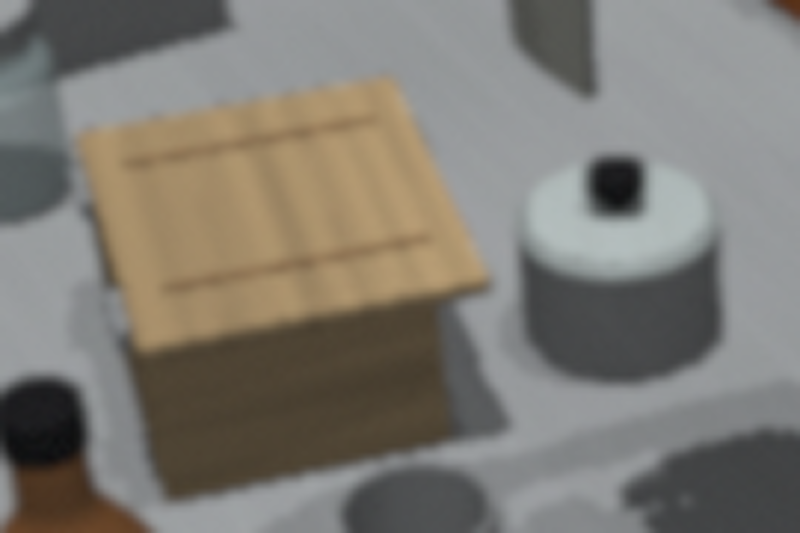

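```bash
python3 - <<'E'
from h import *
S=load('side0');C=load('scene0')
f=lambda p:(310+p[0]/4.706,225+p[1]/4.706); g=lambda p:(190+p[0]/5.926,165+p[1]/5.926)
A=dict(FL=(283,165),BL=(537,88),BR=(750,315),FR=(487,412)); B=dict(FL=(490,285),FR=(395,75),BR=(80,133),BL=(145,352))
W={}
for k in A:
    a=onz(S,*f(A[k]),74.5);b=onz(C,*g(B[k]),74.5);W[k]=(a+b)/2;print(k,a.round(1),b.round(1))
F=(W['FL']+W['FR'])/2;H=(W['BL']+W['BR'])/2
d=H-F;print('front',F,'hinge/back',H,'yaw',np.degrees(np.arctan2(d[1],d[0])),np.linalg.norm(d),'w',np.linalg.norm(W['FL']-W['FR']),np.linalg.norm(W['BL']-W['BR']))
w=W['FL']-W['FR'];print('yaw from front edge',np.degrees(np.arctan2(-w[0],w[1])))
# narrow sanity, pot knob top z=76
print('knob',onz(S,*f((207,278)),74),onz(C,*g((617,172)),76))
print('tumbler S',onz(S,362,209,85),'C',onz(C,260,250,85)); print('jar',onz(S,517,313,85),onz(C,184,168,88))
print('tumbler base',onz(S,361,243,0)); print('orange',[onz(S,*p,74).round() for p in((224,405),(292,365),(351,433),(283,478))])
E
```

```text
FL [ 546.6 -126.4   74.5] [ 551.  -116.5   74.5]
BL [ 671.4 -155.7   74.5] [ 673.1 -145.5   74.5]
BR [ 635.1 -304.9   74.5] [ 639.5 -297.    74.5]
FR [ 513.4 -277.3   74.5] [ 514.6 -269.9   74.5]
front [ 531.40647884 -197.53769483   74.5       ] hinge/back [ 654.76821878 -225.77681747   74.5       ] yaw -12.89360643730622 126.55262512580782 w 156.0895031018215 154.37977746456852
yaw from front edge -12.877267256770866
knob [ 476.52392464 -158.35014437   74.        ] [ 475.55997754 -155.66276517   76.        ]
tumbler S [639.02605824   2.94911139  85.        ] C [634.76752659  -6.5945046   85.        ]
jar [ 651.69213405 -396.93259952   85.        ] [ 653.37896386 -386.51394583   88.        ]
tumbler base [631.77202545 -10.80460432   0.        ]
orange [array([ 152., -238.,   74.]), array([ 276., -239.,   74.]), array([ 274., -387.,   74.]), array([ 159., -383.,   74.])]
```

The wide box is confirmed: its measured lid is 156 mm wide. It sits at about (604,-214) with yaw -12.9°, and the pot is at about (476,-157). I'll move over the pot and turn so the jaws open along the box's y.

>>> {"api": "carry_out", "payload": {"xyz": [[-0.65,-0.2,0.2],[-0.65,-0.2,0.2],[-0.65,-0.2,0.2],[-0.65,-0.2,0.2],[0,0,0],[0,0,0],[0,0,0],[0,0,0]], "dr": [[0,0,0],[0,0,0],[0,0,0],[0,0,0],[0,0,0.99],[0,0,0.99],[0,0,0.99],[0,0,0.99]], "gripper": 1}}

```text
time: 1.15
tool_pos: [476.8, -156.0, 200.5]
tcp_rot: [-3.141, -0.0, 1.013]
contact_force: [0.6, 0.5, -0.3]
grip_width: 91.9
```

>>> {"api": "carry_out", "payload": {"xyz": [[0,0,0],[0,0,0],[0,0,0],[0,0,0],[0,0,0],[0,0,0],[0,0,0],[0,0,0]], "dr": [[0,0,0.99],[0,0,0.99],[0,0,0.99],[0,0,0.99],[0,0,0.99],[0,0,0.99],[0,0,0.99],[0,0,0.99]]}}

```text
time: 2.15
tool_pos: [476.9, -155.9, 200.5]
tcp_rot: [-3.141, 0.0, -0.093]
contact_force: [-0.8, 0.2, 0.1]
grip_width: 91.8
```

>>> {"api": "carry_out", "payload": {"xyz": [[0,0,0],[0,0,0],[0,0,0]], "dr": [[0,0,0.99],[0,0,0],[0,0,0]]}}

```text
time: 2.52
tool_pos: [476.9, -155.9, 200.6]
tcp_rot: [-3.141, 0.0, -0.224]
contact_force: [0.0, 0.8, -0.1]
grip_width: 91.9
```

```bash
python3 - <<'E'
from h import *
for n in ('wrist','side','scene'): snap(n,n+'1')
o=get_obs(); print({k:np.round(v,3).tolist() for k,v in o.items()})
E
```

```text
{'time': 2.675, 'joint_positions': [-0.469, 0.346, 1.661, 0.0, 1.135, 1.327], 'dq': [-0.001, -0.001, -0.002, -0.0, 0.0, 0.006], 'tau': [-0.001, -41.643, -22.795, 0.05, -0.069, -0.022], 'tool_pos': [476.993, -155.957, 200.688], 'tcp_rot': [-3.142, 0.0, -0.225], 'contact_force': [-0.328, 0.785, 0.444], 'moment': [0.096, 0.153, 0.033], 'grip_width': 91.498}
```

View pics/wrist1.png

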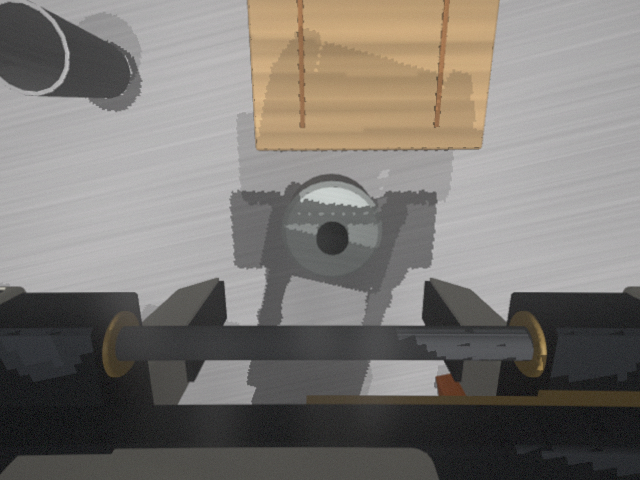

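The wrist view shows the pot knob at (332,238), the pot body spanning columns 284 to 382, and the lid's front corners at (257,150) and (483,148).

```bash
python3 - <<'E'
from h import *
c=load('wrist1')
k=onz(c,332,238,76); L=onz(c,257,150,74.5);R=onz(c,483,148,74.5); print(k,L,R,np.linalg.norm(L-R))
M=(L+R)/2; w=L-R; yaw=np.arctan2(-w[0],w[1]); print('yaw',np.degrees(yaw),yaw,M)
ex=np.array([np.cos(yaw),np.sin(yaw),0]);ey=np.array([-ex[1],ex[0],0]); B=M+75*ex
print('box',B,'pot in box',(k-B)@ex,(k-B)@ey)
print('L/R pot', onz(c,284,232,58),onz(c,382,232,58))
S=load('side0');C=load('scene0')
# stereo wrist lines: other-cam projections of these
for X in (k,L,R): print(proj(S,X),proj(C,X))
o=get_obs()
from scipy.spatial.transform import Rotation as Ro
T=Ro.from_euler('xyz',o['tcp_rot']).as_matrix(); print('pot in tool',T.T@(k-np.array(o['tool_pos'])))
E
```

```text
[ 475.67156737 -162.05926017   76.        ] [ 548.28207792 -125.17986769   74.5       ] [ 515.16232606 -276.65796787   74.5       ] 155.0565470965419
yaw -12.333281804588584 -0.21525637506637868 [ 531.72220199 -200.91891778   74.5       ]
box [ 604.99132688 -216.9387598    74.5       ] pot in box -138.05742032002368 25.990543924645493
L/R pot [ 483.46677386 -125.82469436   58.        ] [ 466.59289846 -200.38037811   58.        ]
[355.00608545 284.60386967] [292.69324183 192.76215536]
[370.35894656 259.41039613] [271.95692232 210.78265223]
[413.90854948 311.88240738] [255.23528597 176.51325729]
pot in tool [7.79951666e-02 6.25188594e+00 1.24687960e+02]
```

>>> {"api": "carry_out", "payload": {"xyz": [[0,0.04,0.5],[0,0.04,0.5],[0,0,0.3],[0,0,0]], "dr": [[0,0,0],[0,0,0],[0,0,0],[0,0,0]]}}

```text
time: 3.18
tool_pos: [475.2, -160.3, 121.7]
tcp_rot: [-3.141, 0.003, -0.226]
contact_force: [0.3, -0.1, 0.0]
grip_width: 91.7
```

```bash
python3 - <<'E'
from h import *
for n in ('wrist','side','scene'): snap(n,n+'2')
o=get_obs(); print({k:np.round(v,3).tolist() for k,v in o.items()})
a=load('side2')['image'][215:335,290:460]; b=load('scene2')['image'][150:250,230:360]
cv2.imwrite('pics/c2.png',np.hstack([cv2.resize(a,(440,311)),cv2.resize(b,(360,311))]))
E
```

```text
{'time': 3.325, 'joint_positions': [-0.478, 0.443, 1.756, 0.0, 0.941, 1.318], 'dq': [0.001, -0.008, -0.002, 0.0, -0.002, 0.001], 'tau': [-0.025, -42.888, -19.35, 0.044, -0.054, -0.006], 'tool_pos': [476.479, -160.908, 123.603], 'tcp_rot': [3.141, -0.002, -0.226], 'contact_force': [-0.62, -0.083, -0.231], 'moment': [-0.025, 0.086, 0.101], 'grip_width': 91.639}
```

View pics/wrist2.png

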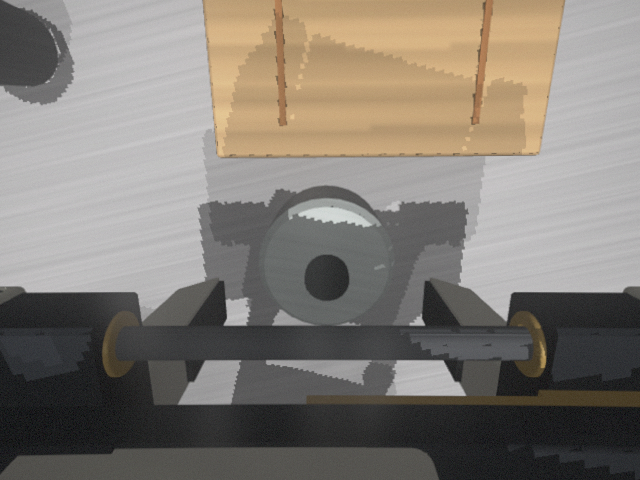

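View pics/c2.png

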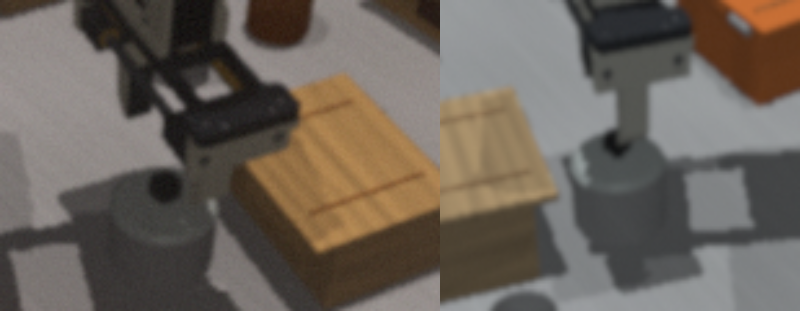

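```bash
python3 - <<'E'
from h import *
c=load('wrist2');o=get_obs()
from scipy.spatial.transform import Rotation as Ro
T=Ro.from_euler('xyz',o['tcp_rot']).as_matrix(); p=np.array(o['tool_pos'])
for u,v,z in ((326.5,278,76),(327,262,60)):
  k=onz(c,u,v,z); print(k,T.T@(k-p))
L=onz(c,218,157,74.5);R=onz(c,539,154,74.5);M=(L+R)/2;w=L-R;print(L,R,M,np.degrees(np.arctan2(-w[0],w[1])))
E
```

```text
[ 475.91064177 -162.13640323   76.        ] [-0.35222752  1.30575635 47.60255705]
[ 478.8510944  -163.19753189   60.        ] [ 2.72634176  1.67528973 63.60749728]
[ 548.42558585 -124.81469214   74.5       ] [ 515.24636189 -275.41554334   74.5       ] [ 531.83597387 -200.11511774   74.5       ] -12.424486284884354
```

>>> {"api": "carry_out", "payload": {"xyz": [[0,0.02,0.35],[0,0,0.35],[0,0,0.35],[0,0,0.3],[0,0,0],[0,0,0]], "dr": [[0,0,0],[0,0,0],[0,0,0],[0,0,0],[0,0,0],[0,0,0]]}}

```text
time: 4.08
tool_pos: [476.4, -162.2, 42.8]
tcp_rot: [3.141, -0.002, -0.226]
contact_force: [-0.2, -0.7, 0.2]
grip_width: 91.8
```

>>> {"api": "carry_out", "payload": {"xyz": [[0,0,0],[0,0,0],[0,0,0],[0,0,0]], "dr": [[0,0,0],[0,0,0],[0,0,0],[0,0,0]], "gripper": 0.6}}

```text
time: 4.58
tool_pos: [476.1, -162.0, 42.5]
tcp_rot: [3.141, -0.001, -0.226]
contact_force: [-0.4, 0.7, 6.6]
grip_width: 79.0
```

>>> {"api": "carry_out", "payload": {"xyz": [[0,-0.12,0],[0,-0.28,0],[0,-0.3,0],[0,-0.35,0],[0,-0.35,0],[0,-0.28,0],[0,-0.15,0],[0,0,0]], "dr": [[0,0,0],[0,0,0],[0,0,0],[0,0,0],[0,0,0],[0,0,0],[0,0,0],[0,0,0]]}}

```text
time: 5.58
tool_pos: [501.3, -54.3, 42.5]
tcp_rot: [-3.141, -0.002, -0.225]
contact_force: [1.2, 2.5, 5.7]
grip_width: 78.8
```

>>> {"api": "carry_out", "payload": {"xyz": [[0,0,0],[0,0,0],[0,0,0],[0,0,0]], "dr": [[0,0,0],[0,0,0],[0,0,0],[0,0,0]], "gripper": 1}}

```text
time: 6.08
tool_pos: [500.2, -54.9, 41.6]
tcp_rot: [-3.142, 0.0, -0.226]
contact_force: [-0.2, -0.9, -0.1]
grip_width: 92.2
```

>>> {"api": "carry_out", "payload": {"xyz": [[0,0,-0.2],[0,0,-0.4],[0,0,-0.7],[0,0,-0.8],[0,0,0]], "dr": [[0,0,0],[0,0,0],[0,0,0],[0,0,0],[0,0,0]]}}

```text
time: 6.7
tool_pos: [502.4, -55.3, 172.1]
tcp_rot: [3.141, -0.009, -0.226]
contact_force: [-0.6, -0.3, -1.0]
grip_width: 92.0
```

```bash
python3 - <<'E'
from h import *
for n in ('wrist','side'): snap(n,n+'3')
o=get_obs(); print({k:np.round(v,3).tolist() for k,v in o.items()})
E
```

```text
{'time': 6.8, 'joint_positions': [-0.261, 0.384, 1.702, 0.0, 1.054, 1.535], 'dq': [-0.0, 0.031, 0.027, 0.0, -0.005, 0.001], 'tau': [0.019, -44.074, -22.691, 0.037, -0.094, 0.001], 'tool_pos': [500.221, -54.777, 168.372], 'tcp_rot': [3.142, -0.001, -0.226], 'contact_force': [-0.725, 0.854, -0.303], 'moment': [0.077, 0.106, 0.023], 'grip_width': 91.948}
```

View pics/wrist3.png

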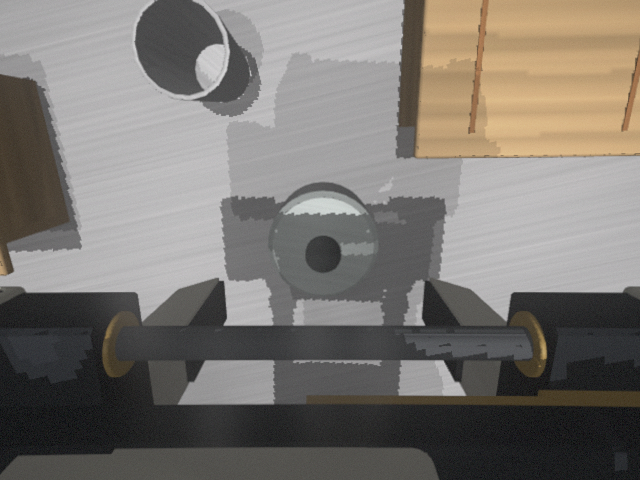

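View pics/side3.png

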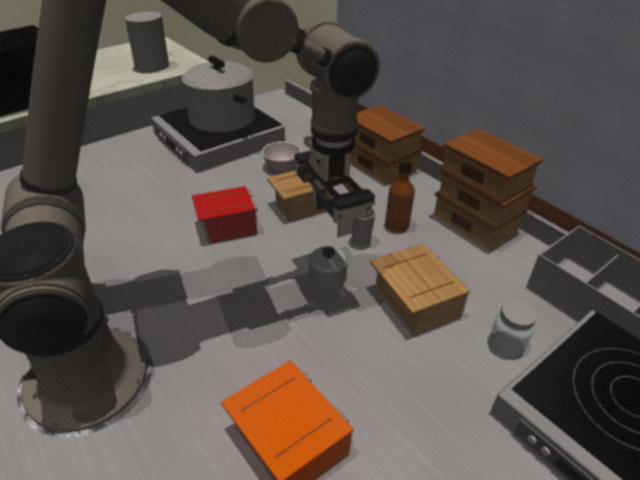

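The pot is now at about y=+135 mm in the box frame. It stands upright and is released, and the lid is still shut. Next I'll go in front of the wide box slightly right of centre (to keep the body clear of the pot), close the fingers and tilt the tool forward.

>>> {"api": "carry_out", "payload": {"xyz": [[0,0.3,0],[0,0.6,0],[0,0.7,0],[0,0.6,0],[0,0.25,0],[0,0,0],[0,0,0],[0,0,0]], "dr": [[0,0,0],[0,0,0],[0,0,0],[0,0,0],[0,0,0],[0,0.5,0],[0,0.8,0],[0,0.8,0]], "gripper": -1}}

```text
time: 7.8
tool_pos: [466.9, -198.0, 167.1]
tcp_rot: [-3.142, -0.295, -0.226]
contact_force: [0.1, 0.8, 0.1]
grip_width: 16.5
```

>>> {"api": "carry_out", "payload": {"xyz": [[0,0,0],[0,0,0],[0,0,0],[0,0,0],[0,0,0],[0,0,0],[0,0,0],[0,0,0]], "dr": [[0,0.8,0],[0,0.8,0],[0,0.8,0],[0,0.8,0],[0,0.8,0],[0,0.8,0],[0,0,0],[0,0,0]]}}

```text
time: 8.8
tool_pos: [472.7, -183.5, 165.4]
tcp_rot: [-3.081, -0.749, -0.231]
contact_force: [-0.1, 0.2, -0.6]
grip_width: 0.7
```

```bash
python3 - <<'E'
from h import *
for n in ('wrist','side'): snap(n,n+'4')
o=get_obs(); print({k:np.round(v,3).tolist() for k,v in o.items()})
E
```

```text
{'time': 8.9, 'joint_positions': [-0.762, 0.233, 2.275, 1.613, 0.408, -0.462], 'dq': [0.002, -0.002, 0.003, 0.019, 0.002, -0.02], 'tau': [-0.06, -28.481, -15.612, 1.083, 1.636, 0.077], 'tool_pos': [473.046, -183.554, 165.757], 'tcp_rot': [-3.082, -0.751, -0.23], 'contact_force': [0.068, 0.011, 0.063], 'moment': [0.149, 0.52, 0.0], 'grip_width': 0.28}
```

View pics/side4.png

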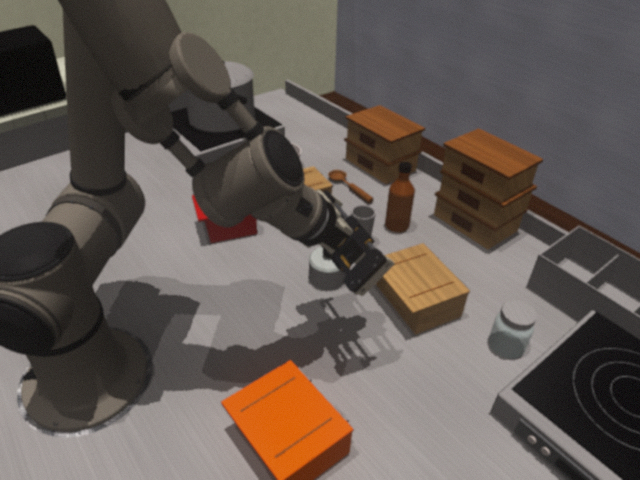

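View pics/wrist4.png

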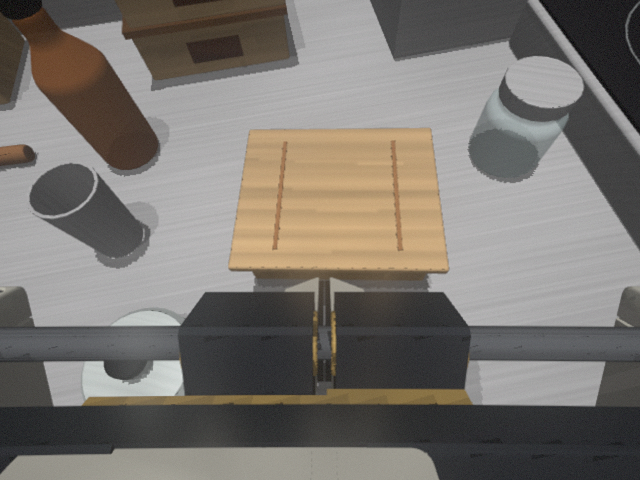

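The arm is near its wrist singularity (q5=0.41, q4=1.6), so the tilt stopped at 43°. I'll fit a small kinematic model to plan a reachable approach and flip arc.

```bash
cat > kin.py <<'E'
import numpy as np
from scipy.optimize import least_squares
from scipy.spatial.transform import Rotation as Ro
Rz=lambda a:Ro.from_euler('z',a).as_matrix(); Ry=lambda a:Ro.from_euler('y',a).as_matrix()
D=[([-0.146,0.343,1.525,0,1.275,-0.146],[524.718,.057,248.187],[-3.14,0,1.571]),
([-0.469,0.346,1.661,0,1.135,1.327],[476.993,-155.957,200.688],[-3.142,0,-.225]),
([-0.478,.443,1.756,0,.941,1.318],[476.479,-160.908,123.603],[3.141,-.002,-.226]),
([-0.261,.384,1.702,0,1.054,1.535],[500.221,-54.777,168.372],[3.142,-.001,-.226]),
([-0.762,.233,2.275,1.613,.408,-.462],[473.046,-183.554,165.757],[-3.082,-.751,-.23])]
def fk(q,p):
    d1,l2,l3,a3,L,y0=p
    R5=Rz(q[3])@Ry(q[4])
    R=Rz(q[0])@Ry(q[1])@Ry(q[2])
    W=Rz(q[0])@(Ry(q[1])@np.array([0,y0,l2])+Ry(q[1]+q[2])@np.array([a3,0,l3]))+[0,0,d1]
    Rt=R@R5@Rz(q[5]+OFF); return W+Rt@[0,0,L],Rt
OFF=0
E
python3 - <<'E'
import kin; from kin import *
p0=[150,400,400,0,250,0]
for off in np.arange(4)*np.pi/2:
    kin.OFF=off; print(off,[ (Ro.from_matrix(fk(q,p0)[1]).inv()*Ro.from_euler('xyz',r)).magnitude().round(3) for q,t,r in D])
f=lambda p:np.concatenate([fk(q,p)[0]-t for q,t,r in D])
s=least_squares(f,p0,x_scale=[100]*6); print(s.x.round(1),f(s.x).round(1),np.linalg.svd(s.jac)[1].round(3))
E
```

```text
Traceback (most recent call last):
AttributeError: 'float' object has no attribute 'round'
```

```bash
python3 - <<'E'
import kin; from kin import *
p0=[150,400,400,0,250,0]
for off in np.arange(4)*np.pi/2:
    kin.OFF=off; print(off,[ round((Ro.from_matrix(fk(q,p0)[1]).inv()*Ro.from_euler('xyz',r)).magnitude(),3) for q,t,r in D])
f=lambda p:np.concatenate([fk(q,p)[0]-t for q,t,r in D])
s=least_squares(f,p0,x_scale=[100]*6); print(s.x.round(1),f(s.x).round(1),np.linalg.svd(s.jac)[1].round(3))
E
```

```text
0.0 [1.571, 1.571, 1.572, 1.572, 1.571]
1.5707963267948966 [0.0, 0.001, 0.001, 0.001, 0.0]
3.141592653589793 [1.571, 1.571, 1.57, 1.57, 1.571]
4.71238898038469 [3.141, 3.141, 3.141, 3.141, 3.141]
[224.7 504.8 380.2  46.6 296.1  76.3] [ 0.1 -0.1 -0.1 -0.1 -0.1 -0.1 -0.   0.1 -0.1  0.1  0.2  0.4 -0.  -0.1
 -0. ] [4.338 2.348 2.239 0.737 0.318 0.112]
```

```bash
cat >> kin.py <<'E'
OFF=np.pi/2
P=[224.7,504.8,380.2,46.6,296.1,76.3]
yaw=np.radians(-12.6); ex=np.array([np.cos(yaw),np.sin(yaw),0]);ey=np.array([-ex[1],ex[0],0]);ez=np.array([0,0,1.])
B=np.array([605,-216.9,0])
lo=np.array([-2.53,-.77,.04,-1,.28,-3.11]);hi=np.array([2.53,2.02,2.7,4.14,2.66,3.11])
def pose(bx,by,bz,tilt):  # tip in box frame, tilt deg from straight down
    t=np.radians(tilt); z=np.sin(t)*ex-np.cos(t)*ez; y=-ey; x=np.cross(y,z)
    R=np.column_stack([x,y,z]); return B+bx*ex+by*ey+bz*ez-22*z,R
def ik(T,R,seed):
    def g(q):
        a,b=fk(q,P); return np.r_[(a-T)/100,(Ro.from_matrix(R.T@b)).as_rotvec()*2]
    s=least_squares(g,np.clip(seed,lo+1e-3,hi-1e-3),bounds=(lo,hi)); a,b=fk(s.x,P)
    return s.x,np.linalg.norm(a-T),np.degrees(Ro.from_matrix(R.T@b).magnitude())
E
python3 - <<'E'
from kin import *
th=lambda a,r=116:(55-r*np.cos(a),66.5-8+r*np.sin(a))
pts=[('pre',-100,90),('low',-100,38),('in',-62,38)]+[(f'{d}',*th(np.radians(d))) for d in(20,40,60,80,95,102)]
for n,x,z in pts:
    row=[]
    for t in range(20,125,10):
        best=''
        for nm,sd in(('u',[-.5,.3,1.7,0,.8,1.3]),('f',[-.5,.3,1.9,3.14,.6,-1.8]),('s',[-.76,.23,2.27,1.6,.4,-.46])):
            q,e,a=ik(*pose(x,-12,z,t),sd)
            if e<2 and a<2: best+=nm+f'{q[3]:.1f}/{q[4]:.1f} '
        row.append(f'{t}:{best or "-"}')
    print(n,round(x),round(z),'|'.join(row))
E
```

```text
pre -100 90 20:u0.3/0.5 f0.3/0.5 s0.3/0.5 |30:u0.9/0.3 f0.9/0.3 s0.9/0.3 |40:u2.0/0.3 f2.0/0.3 s2.0/0.3 |50:u2.4/0.6 f2.4/0.6 s2.4/0.6 |60:u2.5/1.0 f2.5/1.0 s2.5/1.0 |70:u2.5/1.4 f2.5/1.4 s2.5/1.4 |80:u2.4/1.8 f2.4/1.8 s2.4/1.8 |90:u2.3/2.0 f2.3/2.0 s2.3/2.0 |100:u2.2/2.2 f2.2/2.2 s2.2/2.2 |110:u2.2/2.4 f2.2/2.4 s2.2/2.4 |120:u2.2/2.5 f2.2/2.5 s2.2/2.5 
low -100 38 20:u0.4/0.3 f0.4/0.3 s0.4/0.3 |30:-|40:u2.3/0.4 f2.3/0.4 s2.3/0.4 |50:u2.5/0.8 f2.5/0.8 s2.5/0.8 |60:u2.6/1.2 f2.6/1.2 s2.6/1.2 |70:u2.5/1.5 f2.5/1.5 s2.5/1.5 |80:u2.4/1.8 f2.4/1.8 s2.4/1.8 |90:u2.3/2.1 f2.3/2.1 s2.3/2.1 |100:u2.2/2.2 f2.2/2.2 s2.2/2.2 |110:u2.2/2.4 f2.2/2.4 s2.2/2.4 |120:u2.2/2.5 f2.2/2.5 s2.2/2.5 
in -62 38 20:u0.3/0.4 f0.3/0.4 s0.3/0.4 |30:-|40:u2.3/0.4 f2.3/0.4 s2.3/0.4 |50:u2.5/0.7 f2.5/0.7 s2.5/0.7 |60:u2.6/1.1 f2.6/1.1 s2.6/1.1 |70:u2.6/1.4 f2.6/1.4 s2.6/1.4 |80:u2.5/1.7 f2.5/1.7 s2.5/1.7 |90:u2.5/2.0 f2.5/2.0 s2.5/2.0 |100:u2.4/2.2 f2.4/2.2 s2.4/2.2 |110:u2.4/2.3 f2.4/2.3 s2.4/2.3 |120:u2.4/2.4 f2.4/2.4 s2.4/2.4 
20 -54 98 20:u0.2/0.5 f0.2/0.5 s0.2/0.5 |30:u0.7/0.3 f0.7/0.3 s0.7/0.3 |40:u1.8/0.3 f1
[... 1338 characters left out ...]
74 20:u0.1/0.9 f0.1/0.9 s0.1/0.9 |30:u0.3/0.6 f0.3/0.6 s0.3/0.6 |40:u0.7/0.3 f0.7/0.3 s0.7/0.3 |50:u1.7/0.3 f1.7/0.3 s1.7/0.3 |60:u2.4/0.5 f2.4/0.5 s2.4/0.5 |70:u2.6/0.8 f2.6/0.8 s2.6/0.8 |80:u2.7/1.1 f2.7/1.1 s2.7/1.1 |90:u2.7/1.4 f2.7/1.4 s2.7/1.4 |100:u2.7/1.7 f2.7/1.7 s2.7/1.7 |110:u2.7/1.9 f2.7/1.9 s2.7/1.9 |120:u2.8/2.1 f2.8/2.1 s2.8/2.1 
102 79 172 20:u0.1/0.9 f0.1/0.9 s0.1/0.9 |30:u0.3/0.6 f0.3/0.6 s0.3/0.6 |40:u0.6/0.3 f0.6/0.3 s0.6/0.3 |50:u1.7/0.3 f1.7/0.3 s1.7/0.3 |60:u2.4/0.5 f2.4/0.5 s2.4/0.5 |70:u2.6/0.8 f2.6/0.8 s2.6/0.8 |80:u2.7/1.1 f2.7/1.1 s2.7/1.1 |90:u2.7/1.4 f2.7/1.4 s2.7/1.4 |100:u2.7/1.7 f2.7/1.7 s2.7/1.7 |110:u2.8/1.9 f2.8/1.9 s2.8/1.9 |120:u2.8/2.1 f2.8/2.1 s2.8/2.1
```

```bash
cat >> kin.py <<'E'
def cur():
    from plant import get_obs
    o=get_obs(); R=Ro.from_euler('xyz',o['tcp_rot']).as_matrix(); return np.array(o['tool_pos']),R,o
def delta(target,p,R):
    T,Rt=target; return R.T@(T-p)/60, np.degrees(Ro.from_matrix(R.T@Rt).as_rotvec())/8
def inbox(p,R):
    d=p+22*R[:,2]-B; return np.array([d@ex,d@ey,d[2]]),np.degrees(np.arccos(-R[2,2]))
E
python3 - <<'E'
from kin import *
p,R,o=cur(); print(inbox(p,R))
s,r=delta(pose(-110,-12,140,60),p,R); print(s.round(3),r.round(3))
E
```

```text
(array([-121.05866101,    4.91661692,  149.69816158]), np.float64(43.117110480994825))
[-0.081  0.277  0.245] [-0.367  2.122 -0.108]
```

>>> {"api": "carry_out", "payload": {"xyz": [[0,0.04,0],[0,0.04,0.0],[0,0.04,0.05],[0,0.04,0.05],[0,0.04,0.05],[0,0.04,0.05],[0,0,0],[0,0,0]], "dr": [[-0.06,0.35,-0.02],[-0.06,0.35,-0.02],[-0.06,0.35,-0.02],[-0.06,0.35,-0.02],[-0.06,0.35,-0.02],[-0.06,0.35,0],[0,0,0],[0,0,0]]}}

```text
time: 9.9
tool_pos: [479.6, -199.2, 158.1]
tcp_rot: [-3.137, -1.044, -0.223]
contact_force: [0.3, -0.3, 0.2]
grip_width: 0.5
```

```bash
python3 - <<'E'
from kin import *
p,R,o=cur(); print(inbox(p,R),np.round(o['joint_positions'],2),np.round(o['tcp_rot'],3))
s,r=delta(pose(-110,-12,110,60),p,R); print(s.round(3),r.round(3))
E
```

```text
(array([-107.22850986,  -10.06597449,  147.0641724 ]), np.float64(59.81737291202091)) [-0.85  0.42  2.46  2.39  0.84 -1.36] [-3.137 -1.044 -0.223]
[-0.558  0.033  0.271] [-0.015  0.023 -0.011]
```

```bash
python3 - <<'E'
from kin import *
p,R,o=cur()
T=pose(-105,-14,38,60); s,r=delta(T,p,R); print(s.round(3),r.round(3))
T2=pose(-62,-14,38,60); print(delta(T2,*T)[0])
E
```

```text
[-1.554  0.069  0.946] [-0.015  0.023 -0.011]
[ 3.58333333e-01 -8.88178420e-17  6.20651539e-01]
```

>>> {"api": "carry_out", "payload": {"xyz": [[-0.31,0.014,0.19],[-0.31,0.014,0.19],[-0.31,0.014,0.19],[-0.31,0.014,0.19],[-0.31,0.014,0.19],[0,0,0],[0,0,0]], "dr": [[0,0,0],[0,0,0],[0,0,0],[0,0,0],[0,0,0],[0,0,0],[0,0,0]]}}

```text
time: 10.78
tool_pos: [481.3, -203.8, 49.7]
tcp_rot: [-3.137, -1.045, -0.223]
contact_force: [0.2, 0.4, 0.8]
grip_width: 0.7
```

```bash
python3 - <<'E'
from h import *
from kin import *
for n in ('wrist','side'): snap(n,n+'5')
p,R,o=cur(); print(inbox(p,R),np.round(o['joint_positions'],2),np.round(o['tcp_rot'],3),o['contact_force'])
T2=pose(-62,-14,38,60); print(delta(T2,p,R))
a=load('side5')['image'][170:350,270:510]; cv2.imwrite('pics/c5.png',cv2.resize(a,(800,600),interpolation=cv2.INTER_CUBIC))
E
```

```text
(array([-104.53744795,  -14.28686836,   39.14086936]), np.float64(59.94718439245555)) [-0.85  0.83  2.48  2.56  1.18 -1.68] [-3.139 -1.046 -0.222] [-0.21600983 -0.05426366 -0.06888669]
(array([ 0.33824462, -0.00481052,  0.62317502]), array([-0.00672275,  0.00660646, -0.00572538]))
```

View pics/c5.png

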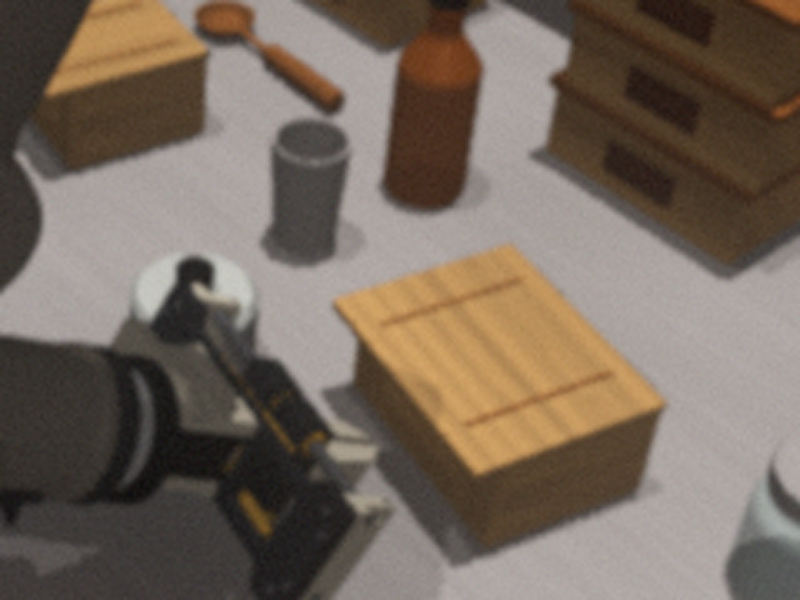

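View pics/wrist5.png

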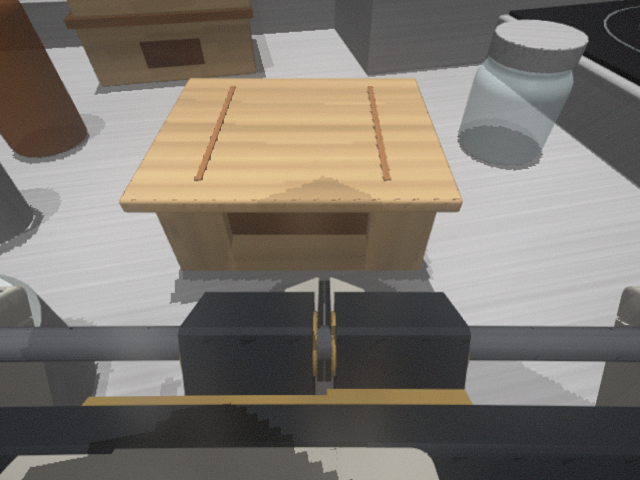

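The wrist view shows the cut-out at columns 228 to 370, rows 210 to 235. The fingers (col 325) lie within its width and below the lid edge, and there is no contact. I'll insert now.

>>> {"api": "carry_out", "payload": {"xyz": [[0.09,0,0.16],[0.09,0,0.16],[0.09,0,0.16],[0.07,0,0.14],[0,0,0]], "dr": [[0,0,0],[0,0,0],[0,0,0],[0,0,0],[0,0,0]]}}

```text
time: 11.5
tool_pos: [523.1, -213.0, 48.1]
tcp_rot: [-3.139, -1.046, -0.221]
contact_force: [-0.5, 0.9, -0.3]
grip_width: 0.3
```

```bash
python3 - <<'E'
from h import *
from kin import *
snap('wrist','wrist6'); snap('side','side6')
p,R,o=cur(); print(inbox(p,R),np.round(o['contact_force'],1))
def tgt(d,r=112,off=8):
    a=np.radians(d); return pose(55-r*np.cos(a)-off*np.sin(a),-14,66.5+r*np.sin(a)-off*np.cos(a),60+20*max(d,0)/105)
c=(p,R); q=np.array(o['joint_positions'])
for d in [0]+list(range(6,108,6))+[106]:
    t=tgt(d); s,r=delta(t,*c); q2,e,a=ik(*t,q); print(d,s.round(3),r.round(3),'|',q2.round(2),round(e,1),round(a,1), 'dq',abs(q2-q).max().round(2)); c=t;q=q2
E
```

```text
(array([-62.66565441, -14.00527591,  36.67349768]), np.float64(59.824772807584026)) [-0.1 -0.2  0.2]
0 [ 0.361 -0.001 -0.101] [-0.01   0.022 -0.012] | [-0.76  0.73  2.36  2.59  1.01 -1.54] 0.0 0.0 dq 0.07
6 [ 0.16  -0.    -0.101] [-0.     0.143 -0.   ] | [-0.76  0.71  2.37  2.58  1.02 -1.53] 0.0 0.0 dq 0.02
12 [ 0.172  0.    -0.079] [-0.     0.143 -0.   ] | [-0.77  0.69  2.37  2.57  1.02 -1.53] 0.0 0.0 dq 0.02
18 [ 0.18   0.    -0.057] [0.    0.143 0.   ] | [-0.77  0.68  2.37  2.57  1.03 -1.51] 0.0 0.0 dq 0.02
24 [ 0.186  0.    -0.033] [0.    0.143 0.   ] | [-0.77  0.66  2.37  2.56  1.03 -1.5 ] 0.0 0.0 dq 0.02
30 [ 0.188 -0.    -0.009] [-0.     0.143 -0.   ] | [-0.76  0.64  2.37  2.56  1.03 -1.49] 0.0 0.0 dq 0.02
36 [0.188 0.    0.016] [-0.     0.143 -0.   ] | [-0.76  0.63  2.36  2.56  1.03 -1.48] 0.0 0.0 dq 0.01
42 [0.184 0.    0.04 ] [-0.     0.143 -0.   ] | [-0.75  0.61  2.35  2.56  1.03 -1.46] 0.0 0.0 dq 0.01
48 [ 0.178 -0.     0.064] [0.    0.143 0.   ] | [-0.74  0.61  2.33  2.57  1.03 -1.45] 0.0 0.0 dq 0.01
54 [0.169 0.    0.086] [-0.     0.143  0.   ] | [-0.73  0.6   2.31  2.5
[... 259 characters left out ...]
] [-0.     0.143 -0.   ] | [-0.7   0.61  2.25  2.6   1.04 -1.42] 0.0 0.0 dq 0.02
78 [ 0.106 -0.     0.16 ] [-0.     0.143  0.   ] | [-0.69  0.62  2.23  2.62  1.05 -1.42] 0.0 0.0 dq 0.02
84 [0.085 0.    0.173] [-0.     0.143 -0.   ] | [-0.68  0.64  2.2   2.63  1.06 -1.42] 0.0 0.0 dq 0.02
90 [0.063 0.    0.183] [ 0.     0.143 -0.   ] | [-0.66  0.65  2.18  2.64  1.07 -1.42] 0.0 0.0 dq 0.03
96 [ 0.04 -0.    0.19] [-0.     0.143  0.   ] | [-0.65  0.67  2.15  2.66  1.08 -1.42] 0.0 0.0 dq 0.03
102 [0.016 0.    0.195] [ 0.     0.143 -0.   ] | [-0.64  0.7   2.13  2.67  1.1  -1.43] 0.0 0.0 dq 0.03
106 [-0.003  0.     0.131] [ 0.     0.095 -0.   ] | [-0.63  0.71  2.11  2.68  1.11 -1.43] 0.0 0.0 dq 0.02
```

View pics/wrist6.png

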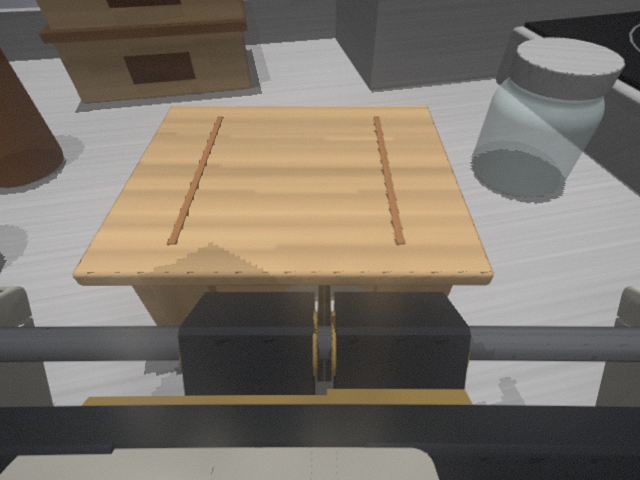

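The fingertips are under the lid edge: the lid's front edge, at row 272, hides the tips. I'll start the arc.

>>> {"api": "carry_out", "payload": {"xyz": [[0.18,0,-0.05],[0.18,0,-0.05],[0.16,0,-0.1],[0.17,0,-0.08],[0.18,0,-0.06],[0.19,0,-0.03]], "dr": [[0,0,0],[0,0,0],[0,0.14,0],[0,0.14,0],[0,0.14,0],[0,0.14,0]]}}

```text
time: 12.35
tool_pos: [533.5, -215.8, 115.0]
tcp_rot: [-3.137, -1.124, -0.225]
contact_force: [0.3, 0.2, -0.4]
grip_width: 0.3
```

```bash
python3 - <<'E'
from h import *
from kin import *
snap('wrist','wrist7')
p,R,o=cur(); print(inbox(p,R),np.round(o['contact_force'],1),o['grip_width'])
E
```

```text
(array([-49.57611273, -14.56569191, 106.63258092]), np.float64(64.53540167732885)) [-0.   0.6  0.3] 0.2320361248748442
```

View pics/wrist7.png

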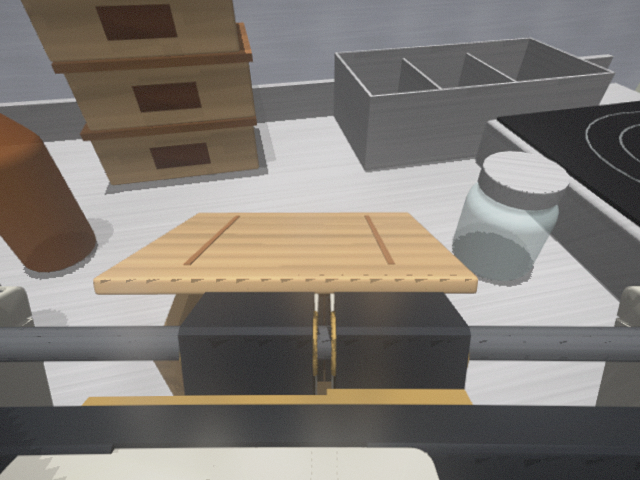

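The lid is rising on the fingers, at about 25°. I'll continue.

>>> {"api": "carry_out", "payload": {"xyz": [[0.19,0,-0.01],[0.19,0,0.02],[0.18,0,0.04],[0.18,0,0.06],[0.17,0,0.09],[0.16,0,0.11],[0.14,0,0.13]], "dr": [[0,0.14,0],[0,0.14,0],[0,0.14,0],[0,0.14,0],[0,0.14,0],[0,0.14,0],[0,0.14,0]]}}

```text
time: 13.28
tool_pos: [585.4, -227.4, 172.6]
tcp_rot: [-3.135, -1.261, -0.226]
contact_force: [-0.6, 0.5, -0.0]
grip_width: 0.4
```

```bash
python3 - <<'E'
from h import *
from kin import *
snap('wrist','wrist8');snap('side','side8')
p,R,o=cur(); print(inbox(p,R),np.round(o['contact_force'],1))
i=cv2.resize(load('side8')['image'],(400,300));j=cv2.resize(load('wrist8')['image'],(400,300));cv2.imwrite('pics/c8.png',np.hstack([i,j]))
def tgt(d,r=112,off=8):
    a=np.radians(d); return pose(55-r*np.cos(a)-off*np.sin(a),-14,66.5+r*np.sin(a)-off*np.cos(a),60+20*max(d,0)/105)
c=(p,R)
for d in (72,78,84,90,96,102,106): t=tgt(d);s,r=delta(t,*c);print(d,s.round(3),r.round(3));c=t
E
```

```text
(array([  4.43551183, -14.57393669, 166.08134264]), np.float64(72.30910993319762)) [-0.9  0.7 -0.3]
72 [ 0.104 -0.01   0.11 ] [-0.005  0.176 -0.008]
78 [ 0.106 -0.     0.16 ] [-0.     0.143  0.   ]
84 [0.085 0.    0.173] [-0.     0.143 -0.   ]
90 [0.063 0.    0.183] [ 0.     0.143 -0.   ]
96 [ 0.04 -0.    0.19] [-0.     0.143  0.   ]
102 [0.016 0.    0.195] [ 0.     0.143 -0.   ]
106 [-0.003  0.     0.131] [ 0.     0.095 -0.   ]
```

View pics/c8.png

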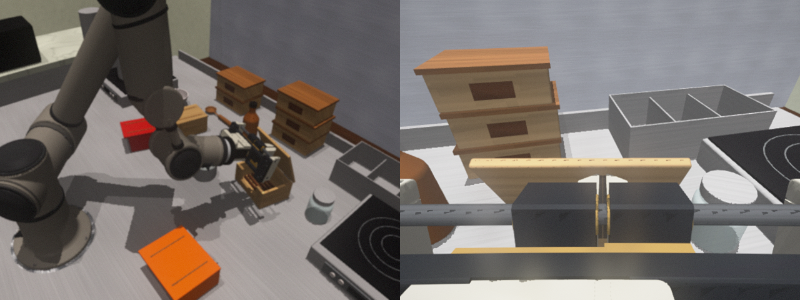

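```bash
python3 - <<'E'
from h import *
from kin import ex,ey,B
S=load('side0');C=load('scene0')
for n,(a,b) in dict(cap=((404,167),(196,236))).items():
    for X in (onz(S,*a,170),onz(C,*b,170)): d=X-B;print(n,X.round(),d@ex,d@ey)
E
```

```text
cap [734. -19. 170.] 83.05054609755555 221.27898219130176
cap [750.  -1. 170.] 94.13845406811004 241.86960848834556
```

The bottle is at box y≈230 mm, well clear. I'll finish the flip.

>>> {"api": "carry_out", "payload": {"xyz": [[0.1,0,0.11],[0.1,0,0.16],[0.08,0,0.17],[0.06,0,0.18],[0.04,0,0.19],[0.02,0,0.19],[0,0,0.1],[0,0,0]], "dr": [[0,0.17,0],[0,0.14,0],[0,0.14,0],[0,0.14,0],[0,0.14,0],[0,0.14,0],[0,0.1,0],[0,0,0]]}}

```text
time: 14.38
tool_pos: [653.6, -242.5, 178.4]
tcp_rot: [-3.129, -1.395, -0.232]
contact_force: [-0.1, 0.3, -0.1]
grip_width: 0.6
```

>>> {"api": "carry_out", "payload": {"xyz": [[0,0,0],[0,0,0],[0,0,0]], "dr": [[0,0,0],[0,0,0],[0,0,0]]}}

```text
time: 14.75
tool_pos: [653.2, -242.7, 179.2]
tcp_rot: [-3.131, -1.395, -0.231]
contact_force: [-0.5, -1.0, -0.2]
grip_width: 0.3
```

```bash
python3 - <<'E'
from h import *
from kin import *
snap('wrist','wrist9');snap('side','side9')
p,R,o=cur(); print(inbox(p,R),np.round(o['contact_force'],1))
i=cv2.resize(load('side9')['image'][100:340,250:570],(400,300));j=cv2.resize(load('wrist9')['image'],(400,300));cv2.imwrite('pics/c9.png',np.hstack([i,j]))
E
```

```text
(array([ 74.43424032, -14.65519385, 175.31603475]), np.float64(79.94145868647158)) [0.5 0.3 0.4]
```

View pics/c9.png

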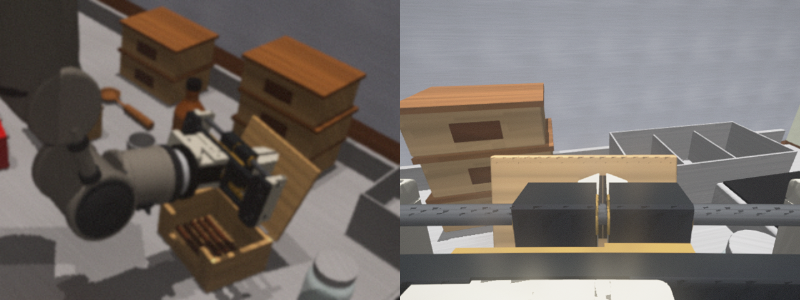

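The lid is over and resting back near its stop. I'll retreat.

>>> {"api": "carry_out", "payload": {"xyz": [[0,0,-0.2],[0.05,0,-0.35],[0.1,0,-0.4],[0.1,0,-0.4],[0.1,0,-0.4],[0.1,0,-0.3],[0,0,0],[0,0,0]], "dr": [[0,0,0],[0,0,0],[0,0,0],[0,0,0],[0,0,0],[0,0,0],[0,0,0],[0,0,0]]}}

```text
time: 15.85
tool_pos: [540.0, -217.6, 227.1]
tcp_rot: [-3.132, -1.396, -0.229]
contact_force: [0.2, -1.1, 0.1]
grip_width: 0.6
```

```bash
python3 - <<'E'
from h import *
from kin import *
for n in ('wrist','side','scene'): snap(n,n+'10')
p,R,o=cur(); print(o['time'],inbox(p,R),np.round(o['contact_force'],1))
E
```

```text
16.0 (array([-41.49879507, -14.5998008 , 222.9623222 ]), np.float64(79.93107614241953)) [-0.1 -1.1  0.2]
```

View pics/side10.png

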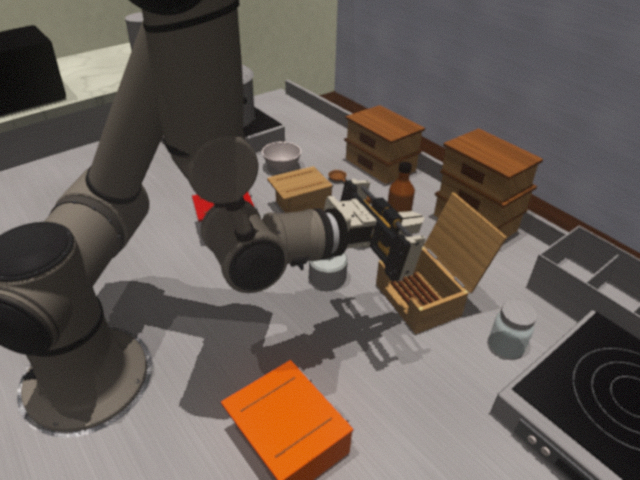

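View pics/scene10.png

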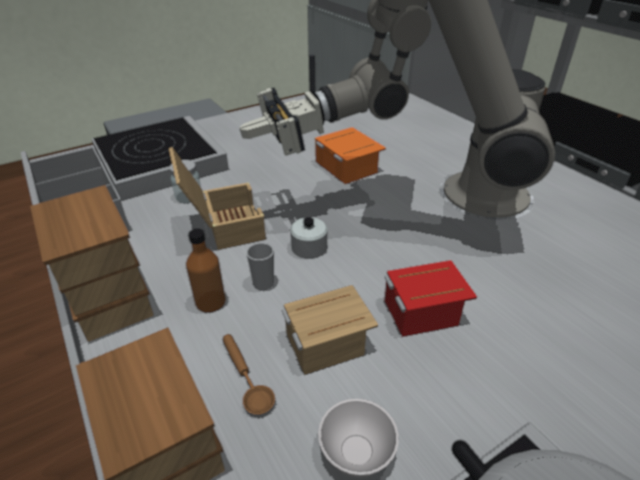

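```bash
python3 - <<'E'
from h import *
from kin import ex,ey,ez,B
C=load('scene10');S=load('side10')
k=onz(C,309,222,76)-B; print('pot box',k@ex,k@ey)
for th in (1.6,1.75,1.95):
  for y in(78,-78):
    X=B+(55-130*np.cos(th))*ex+y*ey+(66.5+130*np.sin(th))*ez; print(th,y,proj(C,X).round(),proj(S,X).round())
E
```

```text
pot box -137.344283500242 145.6535942505268
1.6 78 [201. 173.] [435. 193.]
1.6 -78 [191. 139.] [488. 239.]
1.75 78 [191. 175.] [443. 192.]
1.75 -78 [182. 141.] [496. 237.]
1.95 78 [178. 181.] [453. 192.]
1.95 -78 [171. 146.] [506. 237.]
```

```bash
python3 -c "
from plant import close_job
print(close_job())"
```

```text
the job is handed in; nothing more can be done
None
```

I opened the wide bamboo box and handed the job in at about 16 s. No verdict was reported, so the result rests on my own checks.

**What I did:**
- **Pot:** I gripped it lightly at counter level and slid it left, without lifting it.
- **Lid:** With closed, forward-tilted fingertips in the front cut-out, I flipped the lid over. I then backed the arm away.

**Last checks:**
- **Lid:** In both outside cameras its upper corners fit an angle of about 1.95 rad, with nothing touching it.
- **Pot:** It stands upright at about +135 to +145 mm from the box's middle line; the limit is 112 mm. The outside and wrist cameras disagreed by up to about 10 mm, but both put it clear.
- **Narrow box:** It looks shut in the pictures.
- **Bystanders:** They look unmoved by eye; I did not measure them again.
- **Forces:** They stayed under 7 N, and the arm was free at the end.

**Not as planned:** The first tilt stopped at 43° near a wrist singularity, so I replanned it with a fitted kinematic model.

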